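# Fit the clean filter and hook the extractor's cover shut

### The arm

A 7-joint arm with a two-finger parallel gripper is mounted at the origin on the work surface. World frame = base frame: x ahead of the robot, y to its left, z up, the work surface at z = 0. Lengths are in m, angles in rad, forces in N, time in s.
With the tool pointing down it reaches from about 0.425 to 1.025 m from the base axis. Payload 3.6 kg.
Tool frame: the origin (TCP) lies on the centre line of the jaws, within the pads' length; the fingertips stand 22 mm ahead of it and the grasp point (between the pads) lies 3 mm ahead of it; z points along the fingers, y is the line along which they close (so a half turn about z gives the same grasp; the last joint's range is limited). The gripper opens to 85 mm and grips with 20 to 120 N. Pads are 22 mm wide; open, the fingers measure 114 mm over their backs; the gripper's body (76 mm by 85 mm) begins 54 mm behind the grasp point. The pads swing forward as they close: fully open they stand 13 mm farther back than shut.
Start: joints at [1.073, 0.591, 0.048, 1.609, -0.033, 0.943, -0.034], TCP at [0.285, -0.667, 0.253] pointing down, gripper open.
Joint ranges: [-2.69, 2.69], [-0.47, 2.24], [-1.27, 1.36], [0.19, 2.51], [-1.53, 4.68], [0.08, 2.07], [-3.09, 3.09]. Speed limits (rad/s): [2.57, 2.57, 3.14, 3.14, 3.14, 3.14, 3.14].

### API

Orientations are given as a unit quaternion [w, x, y, z].
In Python, from bench import get_obs, camera, close_job gives the robot as it stands.
- The arm moves only by the tool carry_out, never from a script. Its argument "rows" is a list of rows, each a list of 7 numbers: the turn, a rotation vector about the tool's x, y, z in units of 6 degrees (1.0 is 6 degrees), then the shift along the tool's x, y, z in m, then the opening, from 0 (shut) to 1 (fully open). A call has 1 to 10 rows; each row is the pose to reach, as a shift and turn from the pose commanded when the call began, along the tool's axes at that moment; what a row does not reach only later rows make up. A row lasts 1/10 s, in which the tool goes at most 50 mm and 8.59 degrees, less where a joint would pass 70% of its speed; a pose out of reach is approached as far as the arm can. A call with a gripper value outside its range is refused whole. The fingers move at their own pace and stop on an object; "force" is the grip in N (left out, the last holds). Time passes only in rows, so rows that repeat a pose let the fingers close. It gives the time, the measured TCP pose, the force, the opening and the grip force at its end, in the units of the state.
- get_obs(): the state, without advancing time (a new reading comes with each control period).
- camera(name): name is "scene" or "top"; returns a dict with "img" (420x560x3 uint8, red, green, blue), "vertical_fov" (degrees; the focal length in pixels is half the picture's height over the tangent of half this angle, whatever the lens; pixels are square), "cx", "cy" (the principal point, pixels), "origin" and "rotation" of the camera in the world. Camera axes: x right, y up, looking along -z (the intrinsics and any distortion apply to the point x, -y, -z); pixel columns grow to the right and rows downward; lengths in m; the calibration is good to about 2 mm. A picture is of the moment at which its call begins. There is no depth.
- close_job(): hands the job in; it is judged then, once.
The state is a dict: "time_s": time; "q": joint angles; "dq": joint speeds; "joint_torque": joint torques, N m; "eef_pos": TCP position; "eef_rot": TCP orientation; "contact_force": force on the tool from outside, world axes, zero at the start; "ft_torque": the same for the moment, N m; "width": finger opening in m; "grasp_force": force on a finger pad.
Only numpy, scipy, OpenCV 4.12 (cv2) and the standard library are available. Lean on these libraries where they do the work, as an engineer would, in place of code of your own. Each camera call takes 0.05 s, during which the arm holds its last target. There are 200 camera calls.

### The job

Put the bench dust extractor back in service: of the two look-alike filter cassettes, set the clean one, which is the lighter, flat in the open filter bay and leave the heavy, dust-laden one standing on the bench. Then refit the blue louvred cover without forcing it: with its top edge held up, hook its steel lower lip under the ledge at the low edge of the bay, swing the top edge down and press until the roller catch snaps over it and the cover lies flush. Leave the jeweller's tools on the bench where they are.

Things in the scene. Friction and masses are not known exactly. Their poses are not given: they have to be found in the camera images.
- extractor: grey dust extractor fixed to the bench, 250 mm wide, 291 mm deep; the front half slopes down to the robot at 20 degrees, with the open filter bay in it; flat top behind x = 0.15, 140 mm high. Origin: on the bench straight below the middle of the ledge's edge; x level, from the ledge to the fan box at the back, y left, z up
- bay_floor (a point): middle of the cassette's place on the bay's level floor, 30 mm above the bench, 62 mm behind the extractor's origin, with the extractor's axes. The place is 102 mm in x (12 mm high stop rail in front, wall behind) by 168 mm in y. The cassette is lowered in from straight above, its long side along y, and rests on this floor
- face: frame of the sloping face: origin at the middle of the ledge's edge, on the outer surface, 85 mm above the bench; x up the slope (20 degrees above level), y left, z out of the face. The opening runs from x = 0 to 0.137, 192 mm wide. The ledge is the 5 mm thick steel strip at x below 0 (z -0.005 to 0), free underneath for 26 mm
- shut_origin (a point): where the cover's origin lies when it is shut, at (0.065, 0, -0.012) of the face frame and with its axes: the cover is then parallel to the face, its outer side level with it, the lower edge of its plate against the ledge's edge. The plate rests on rebates along both sides of the opening, 6 mm under the face, with 4 mm of play at each side
- catch (a joint): spring catch at the middle of the opening's upper edge: white roller, 16 mm diameter, axis along y, centre at x 0.1346, z 0.0062 of the face frame at rest; in m, 0 at rest to 0.009 pushed up the slope. 4.5 N at rest, 0.5 N more per mm. The cover's top edge meets it about 8 degrees before shut and must be pressed past it with some 6 to 12 N; reads about 0.0005 once shut
- roller_center (a point): centre of the catch's roller, moving with it, axes of the face. Behind it a steel block 16 mm high and 42 mm wide stands on the face from x = 0.148 to 0.168 of the face frame
- cover_origin (a point): origin of the blue louvred cover, under the middle of its plate; x towards its top edge, y left, z out of its outer side. It lies on the bench, outer side up. Plate 130 mm (x) by 184 mm (y), 6 mm thick, its outer side at z = 0.012. Weighs 0.2 to 0.35 kg, centre of mass near the plate's middle
- cover_grip (a point): middle of the cover's black grip fin, with the cover's axes, at (0.018, 0, 0.027) from the cover's origin. The fin is 12 mm thick (y), 70 mm long (x, it runs up the cover) and stands 30 mm proud of the plate; pinched across its thickness, it can be held at any tilt about the cover's y
- cover_lip (a point): tip of the cover's steel lower lip, at (-0.079, 0, 0.0025) from its origin. The lip is 5 mm thick, 152 mm wide, and reaches 14 mm past the plate's lower edge, 1 mm below the plate's underside. As it must reach that far under the ledge the cover cannot be laid in flat, but goes in with the top edge raised 15 to 25 degrees from the face
- cover_top_edge (a point): middle of the cover's top edge, half-way through the plate, at (0.065, 0, 0.009) from its origin, with the cover's axes
- cassette_a_center (a point): centre, 29 mm above the underside, of one of two filter cassettes that look alike: white frame 84 mm (x) by 150 mm (y) by 32 mm high with pleated paper; on its top middle an orange grip tab 10 mm thick (x), 70 mm long (y), 26 mm high. The clean one weighs 0.13 to 0.18 kg, the dust-laden one 0.38 to 0.54 kg, evenly spread
- cassette_b_center (a point): centre of the other cassette, of the same size and look
- pliers_flat: bystander, to be left alone: flat-nose pliers with blue grips, 155 mm long
- pliers_cutter: bystander, to be left alone: side cutters with dark steel grips, 140 mm long
- mallet: bystander, to be left alone: rawhide mallet with a wooden handle, 290 mm long
- wire_coil: bystander, to be left alone: coil of silver wire, 90 mm across
- bench_block: bystander, to be left alone: steel bench block, 90 mm square, 20 mm high
- flux_jar: bystander, to be left alone: small jar, 56 mm across, 62 mm high
- mandrel: bystander, to be left alone: ring mandrel with a wooden handle, 290 mm long
Not all that is in view belongs to the job. Leave any yellow look-alike of the part that bears cassette_b_center alone.

How it is judged:
By the outcome, as a careful person would: the job done as asked, in the order asked, and still so for the second after the job is handed in, with the robot touching nothing.
It also fails if it takes over 70 s, if anything falls off the work surface, if the arm or the gripper's body presses on something with over 40 N, if the wrist force passes 120 N, or if a joint passes its speed limit or range.

## Working session

There is one attempt and no reset: what is moved stays moved. The work goes in short steps, Python scripts to look and compute and a tool call to move; the robot and the scene stay as the last step left them, time stands still between calls to the robot, and variables do not carry over. Pictures are saved under pics/ and viewed, at most 10 in all, crops included, and the job is handed in when it is done.

Besides the shell and the picture viewer there is one more tool, called after "Emit:" as name([rows], argument=value, ...), one row to a line, values as JSON. carry_out: Moves the arm, as the interface text tells. Its arguments: {"type":"object","properties":{"rows":{"type":"array","items":{"type":"array","items":{"type":"number"}}},"force":{"type":"number"}},"required":["rows"]}

```bash
ls; mkdir -p pics; python3 - <<'E'
from bench import get_obs,camera
import cv2,pickle
o=get_obs();print({k:o[k] for k in('time_s','eef_pos','eef_rot','contact_force','width')})
for n in('scene','top'):
    c=camera(n);pickle.dump(c,open(n+'0.pkl','wb'));cv2.imwrite(f'pics/{n}0.png',c['img'][:,:,::-1])
    print(n,{k:v for k,v in c.items() if k!='img'})
E
```

```text
pics
{'time_s': 0.0, 'eef_pos': array([ 0.28457157, -0.66597679,  0.2521383 ]), 'eef_rot': array([-1.07712431e-03,  9.79676231e-01,  2.00582240e-01, -2.93737615e-04]), 'contact_force': array([-0.24281855,  0.69339952,  0.2501401 ]), 'width': 0.08544198894974525}
scene {'vertical_fov': 49.74031907462618, 'cx': 283.36069678437343, 'cy': 208.89158719694504, 'origin': array([1.26222942, 0.26265465, 1.09977916]), 'rotation': array([0.55508475, 0.21115233, 0.27693957, 0.75538075])}
top {'vertical_fov': 47.92692489163685, 'cx': 275.29715810522276, 'cy': 213.81057239021115, 'origin': array([ 0.2886364 , -0.00691645,  1.52081081]), 'rotation': array([-0.69611756, -0.05084175,  0.03590742,  0.71522452])}
```

View pics/scene0.png

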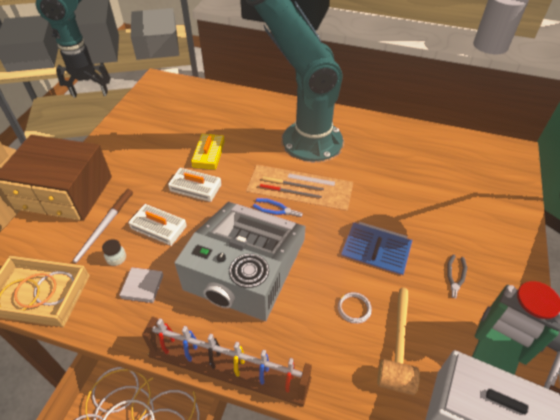

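View pics/top0.png

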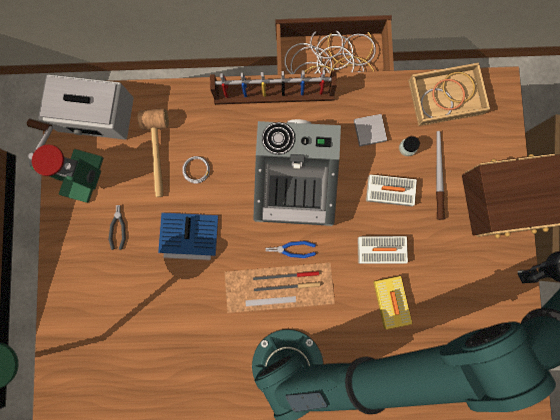

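```bash
cat > h.py <<'E'
import numpy as np,cv2,pickle
from scipy.spatial.transform import Rotation as R
from scipy.optimize import least_squares
def rot(q): q=np.asarray(q);return R.from_quat([q[1],q[2],q[3],q[0]])
def foc(c): return c['img'].shape[0]/2/np.tan(np.radians(c['vertical_fov'])/2)
def project(c,P):
    p=rot(c['rotation']).inv().apply(np.atleast_2d(P)-c['origin']);f=foc(c)
    return np.c_[c['cx']+f*p[:,0]/-p[:,2],c['cy']-f*p[:,1]/-p[:,2]]
def ray(c,uv):
    uv=np.atleast_2d(uv);f=foc(c)
    return rot(c['rotation']).apply(np.c_[(uv[:,0]-c['cx'])/f,-(uv[:,1]-c['cy'])/f,-np.ones(len(uv))])
def plane(c,uv,z):
    d=ray(c,uv);return c['origin']+d*((z-c['origin'][2])/d[:,2])[:,None]
def tri(cs,uvs):
    A=0;b=0
    for c,uv in zip(cs,uvs):
        d=ray(c,uv)[0];d/=np.linalg.norm(d);M=np.eye(3)-np.outer(d,d);A=A+M;b=b+M@c['origin']
    X=np.linalg.solve(A,b);return X,[project(c,X)[0]-uv for c,uv in zip(cs,uvs)]
def blobs(c,lo,hi,amin=20):
    m=cv2.inRange(cv2.cvtColor(c['img'],cv2.COLOR_RGB2HSV),np.array(lo),np.array(hi))
    n,l,s,ce=cv2.connectedComponentsWithStats(m)
    return m,[(l==i,s[i],ce[i]) for i in range(1,n) if s[i][4]>=amin]
def load(n): return pickle.load(open(n+'.pkl','rb'))
def snap(n,tag):
    from bench import camera
    c=camera(n);pickle.dump(c,open(n+tag+'.pkl','wb'));return c
E
python3 - <<'E'
from h import *
s,t=load('scene0'),load('top0')
a=cv2.resize(t['img'][110:235,245:355],None,fx=4.5,fy=4.5,interpolation=cv2.INTER_CUBIC)
b=cv2.resize(s['img'][195:320,170:310],None,fx=4,fy=4,interpolation=cv2.INTER_CUBIC)
cv2.imwrite('pics/crops.png',a[:,:,::-1]);cv2.imwrite('pics/cropb.png',b[:,:,::-1])
print('base check',project(t,[0,0,0]),project(s,[0,0,0]))
for c in(t,s):
    for nm,lo,hi in(('orange',(5,150,140),(18,255,255)),('blue',(100,110,40),(125,255,255))):
        m,B=blobs(c,lo,hi,15)
        for l,st,ce in B: print(nm,st,ce.round(1),plane(c,ce,.045 if nm=='orange' else .01)[0].round(3))
    print()
E
```

```text
base check [[286.54142117 365.23467062]] [[312.66464049 140.22189155]]
orange [388  28   3  17  34] [389.1  35.5] [ 1.05  -0.367  0.045]
orange [277  30   4  23  48] [278.   41.5] [ 1.043e+00 -1.000e-03  4.500e-02]
orange [374  34   8  15  47] [378.6  38.8] [ 1.04  -0.332  0.045]
orange [306  36   5   7  21] [307.5  38.8] [ 1.049 -0.099  0.045]
orange [312  36   7  10  42] [314.6  40.3] [ 1.042 -0.122  0.045]
orange [332  36   9  10  55] [336.2  40.9] [ 1.038 -0.193  0.045]
orange [353  36  20  24 223] [363.2  47.4] [ 1.012 -0.28   0.045]
orange [321  39   9  10  42] [325.3  44.1] [ 1.028 -0.157  0.045]
orange [344  42   4   6  16] [346.1  44.7] [ 1.023 -0.225  0.045]
orange [   33    43   504   377 54414] [249.6 257.7] [0.336 0.106 0.045]
orange [306  49  11  13  80] [310.6  55.8] [ 0.989 -0.107  0.045]
orange [333  48   7   6  17] [335.8  50.8] [ 1.004 -0.19   0.045]
orange [389  48   3  10  22] [389.9  52.3] [ 0.992 -0.366  0.045]
orange [278  54   3  10  19] [278.8  57.9] [ 0.986 -0.003  0.045]
orange [338  57   9   9  28] [342.3  60.7] [ 0.969 -0.21   0.045]
orange [332  60   8 
[... 3061 characters left out ...]
45]
orange [ 96 398   5   5  18] [ 97.7 399.7] [ 1.057 -0.224  0.045]
orange [102 401  12   8  66] [107.1 404.8] [ 1.06  -0.198  0.045]
orange [107 406  41  14 296] [126.2 414.6] [ 1.066 -0.147  0.045]
orange [ 98 411   7   6  18] [100.8 413.3] [ 1.08  -0.202  0.045]
orange [206 414   8   6  36] [209.3 416.9] [1.016 0.029 0.045]
blue [257 199  28   9  58] [270.3 201.9] [ 0.345 -0.051  0.01 ]
blue [254 205  31   9  65] [269.  210.3] [ 0.38  -0.043  0.01 ]
blue [369 241  42  32 466] [391.4 258.7] [0.448 0.354 0.01 ]
blue [355 255   7   4  19] [358.1 256.4] [0.47 0.26 0.01]
blue [184 341   6  19  48] [186. 349.] [ 0.877 -0.098  0.01 ]
blue [260 364   4  18  42] [261.6 372.1] [0.876 0.102 0.01 ]
```

View pics/crops.png

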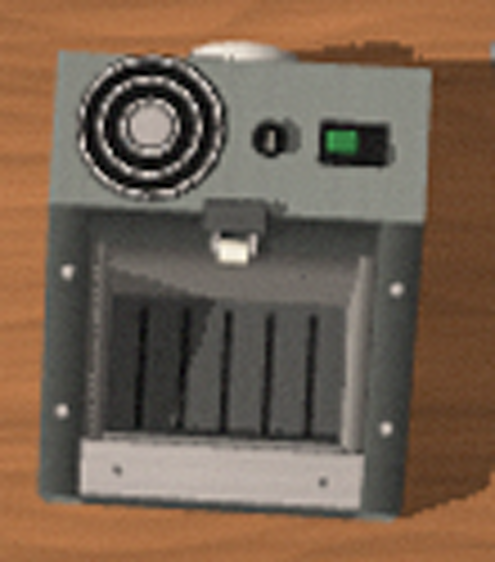

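View pics/cropb.png

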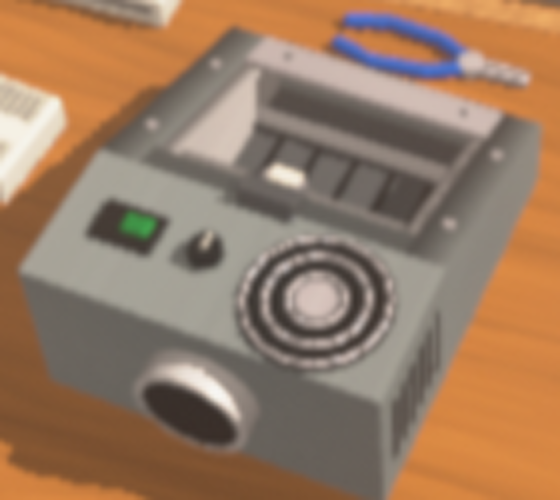

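```bash
cat > fit.py <<'E'
from h import *
s,t=load('scene0'),load('top0')
ct=lambda p:(np.array(p)+.5)/4.5-.5+[245,110]
cs=lambda p:(np.array(p)+.5)/4-.5+[170,195]
def face(x,y,z): a=np.radians(20);return [x*np.cos(a)-z*np.sin(a),y,.085+x*np.sin(a)+z*np.cos(a)]
B='xb'
obs=[(t,ct((62,52)),(B,.125,.14)),(t,ct((432,70)),(B,-.125,.14)),(t,ct((50,205)),(.15,.125,.14)),(t,ct((424,222)),(.15,-.125,.14)),
(t,ct((82,438)),face(0,.096,0)),(t,ct((362,455)),face(0,-.096,0)),
(s,cs((100,150)),(.15,-.125,.14)),(s,cs((447,268)),(.15,.125,.14)),(s,cs((20,270)),(B,-.125,.14)),(s,cs((385,402)),(B,.125,.14)),
(s,cs((248,62)),face(0,-.096,0)),(s,cs((492,132)),face(0,.096,0))]
def res(p):
    r=[]
    for c,uv,P in obs:
        P=np.array([p[3] if v=='xb' else v for v in P],float)
        W=R.from_euler('z',p[2]).apply(P)+[p[0],p[1],0]
        r+=list(project(c,W)[0]-uv)
    return np.array(r)
o=least_squares(res,[.45,-.04,0,.26],loss='soft_l1');print('extractor',o.x.round(4),np.degrees(o.x[2]).round(2));print(res(o.x).reshape(-1,2).round(1))
# cassettes & cover
for nm,lo,hi,z,ok in(('white',(0,0,150),(60,70,255),.032,(150,3000)),('blue',(95,60,30),(125,255,255),.012,(400,5000))):
  for c,cn in((t,'top'),(s,'scene')):
    m=cv2.inRange(cv2.cvtColor(c['img'],cv2.COLOR_RGB2HSV),np.array(lo),np.array(hi))
    m=cv2.morphologyEx(m,cv2.MORPH_CLOSE,np.ones((5,5)))
    for k in cv2.findContours(m,cv2.RETR_EXTERNAL,cv2.CHAIN_APPROX_NONE)[0]:
        if not ok[0]<cv2.contourArea(k)<ok[1]:continue
        W=plane(c,k[:,0].astype(float),z)
        if not(.25<W[:,0].mean()<.7 and -.42<W[:,1].mean()<.4):continue
        r=cv2.minAreaRect((W[:,:2]*1000).astype(np.float32));print(nm,cn,cv2.contourArea(k),np.round(r[0],1),np.round(r[1],1),round(r[2],1))
  # orange tabs
for c,cn in((t,'top'),(s,'scene')):
    for l,st,ce in blobs(c,(5,150,140),(18,255,255),40)[1]:
        W=plane(c,ce,.05)[0]
        if .3<W[0]<.6 and -.4<W[1]<-.28:
            k=np.argwhere(l)[:,::-1].astype(float);w=plane(c,k,.055)
            r=cv2.fitLine((w[:,:2]*1000).astype(np.float32),cv2.DIST_L2,0,.01,.01).ravel();print('tab',cn,W.round(4),np.degrees(np.arctan2(-r[0]*np.sign(r[1]),abs(r[1]))).round(1))
m=cv2.inRange(cv2.cvtColor(t['img'],cv2.COLOR_RGB2HSV),(95,60,30),(125,255,255))
a=cv2.resize(t['img'][200:270,150:225],None,fx=7,fy=7,interpolation=cv2.INTER_CUBIC)
b=cv2.resize(s['img'][215:285,335:420],None,fx=5,fy=5,interpolation=cv2.INTER_CUBIC)
b=cv2.copyMakeBorder(b,0,a.shape[0]-b.shape[0],0,0,cv2.BORDER_CONSTANT);cv2.imwrite('pics/cover.png',np.hstack([a[:,:375+150],b])[:,:800,::-1])
E
python3 fit.py
```

```text
extractor [ 0.4791 -0.0355 -0.0832  0.2541] -4.77
[[-1.3  0. ]
 [-0.6  0.1]
 [-0.8 -0.3]
 [-0.3  0.2]
 [-0.4  0.5]
 [-0.   0.1]
 [-0.  -0.2]
 [-0.1 -0.1]
 [-0.3 -0.2]
 [-0.9 -0.1]
 [-0.8 -1. ]
 [-1.1  1.1]]
white top 1269.5 [ 350.9 -309.8] [152.2  84.4] 88.5
white top 1200.0 [ 540.3 -347.5] [152.3  85.4] 81.8
white top 677.0 [523.3 -38.2] [196.7 157.7] 88.7
white scene 694.0 [647.  282.2] [84.  80.8] 56.8
white scene 156.0 [ 694.9 -394.7] [47.  53.9] 57.1
white scene 696.5 [471.3 -59.6] [222.7 126.8] 88.5
white scene 1245.0 [ 550.7 -342.9] [165.6  98.2] 81.8
white scene 1043.0 [ 363.5 -305.1] [162.9 103.5] 88.9
blue top 2180.5 [419.1 305.5] [183.4 129.2] 85.6
blue scene 1723.5 [422.4 306.3] [179.5 127.4] 86.1
tab top [ 0.541  -0.3498  0.05  ] -7.1
tab top [ 0.3513 -0.3119  0.05  ] -1.3
tab scene [ 0.3544 -0.3093  0.05  ] -5.6
tab scene [ 0.5429 -0.3467  0.05  ] -11.2
```

View pics/cover.png

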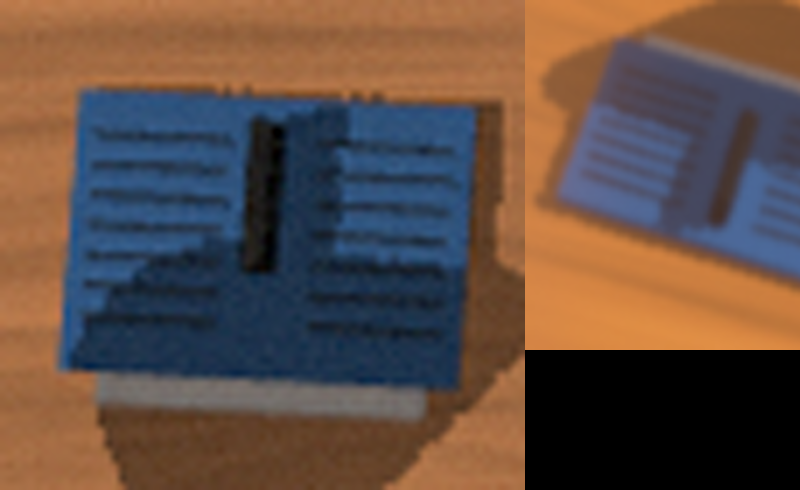

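```bash
cat > go.py <<'E'
from h import *
from bench import get_obs
def cmd(pos,Rm,show=True):
    "shift/turn in tool axes from the present pose to TCP pos, tool rotation Rm"
    o=get_obs();q=rot(o['eef_rot'])
    print('turn',((q.inv()*Rm).as_rotvec(degrees=True)/6).round(2),'shift',q.inv().apply(np.asarray(pos)-o['eef_pos']).round(4),'t',o['time_s'],'F',o['contact_force'].round(2),'w',round(o['width'],4),'pos',o['eef_pos'].round(4))
def down(ax): # tool pointing down, tool x at world azimuth ax degrees
    return R.from_euler('z',ax,degrees=True)*R.from_euler('x',180,degrees=True)
def tilt(yaw,pitch): # tool z = -cover z; cover yaw deg, top edge raised by pitch deg; tool x along cover x, tool y along -cover y
    return R.from_euler('z',yaw,degrees=True)*R.from_euler('y',-pitch,degrees=True)*R.from_euler('x',180,degrees=True)
E
python3 -c "
from go import *
cmd([.352,-.311,.16],down(88.5));cmd([.352,-.311,.16],down(-91.5))"
```

```text
turn [-2.000e-02 -1.000e-02 -1.089e+01] shift [ 0.2015 -0.2998  0.0928] t 0.1 F [-1.01 -0.64  0.11] w 0.0857 pos [ 0.2846 -0.666   0.2522]
turn [-1.000e-02  2.000e-02  1.911e+01] shift [ 0.2015 -0.2998  0.0928] t 0.1 F [-1.01 -0.64  0.11] w 0.0857 pos [ 0.2846 -0.666   0.2522]
```

Emit:
carry_out([
  [0,0,-1.3,0.025,-0.037,0.0,0.5],
  [0,0,-2.6,0.05,-0.075,0.0,0.5],
  [0,0,-3.9,0.075,-0.11,0.01,0.5],
  [0,0,-5.2,0.1,-0.15,0.03,0.5],
  [0,0,-6.5,0.125,-0.187,0.05,0.5],
  [0,0,-7.8,0.15,-0.225,0.07,0.5],
  [0,0,-9.1,0.175,-0.262,0.09,0.5],
  [0,0,-10.4,0.2,-0.3,0.093,0.5],
  [0,0,-10.9,0.2015,-0.3,0.093,0.5],
  [0,0,-10.9,0.2015,-0.3,0.093,0.5],
])

```text
time_s: 1.1
eef_pos: [0.3525, -0.31, 0.16]
eef_rot: [-0.001, 0.715, 0.699, 0.0]
contact_force: [0.4, -1.0, 0.2]
width: 0.0425
grasp_force: 0.0
```

```bash
python3 - <<'E'
from go import *
cmd([.352,-.311,.056],down(88.5))
t=snap('top','1');s=snap('scene','1')
a=cv2.resize(t['img'][200:300,330:450],None,fx=4,fy=4,interpolation=cv2.INTER_CUBIC)
b=cv2.resize(s['img'][120:220,140:240],None,fx=3.2,fy=3.2,interpolation=cv2.INTER_CUBIC)
b=cv2.copyMakeBorder(b,0,a.shape[0]-b.shape[0],0,0,cv2.BORDER_CONSTANT)
cv2.imwrite('pics/g1.png',np.hstack([a,b])[:,:,::-1])
E
```

```text
turn [-0.01 -0.01  0.04] shift [-0.0011 -0.0004  0.104 ] t 1.1 F [ 0.36 -0.98  0.18] w 0.0425 pos [ 0.3525 -0.31    0.16  ]
```

View pics/g1.png

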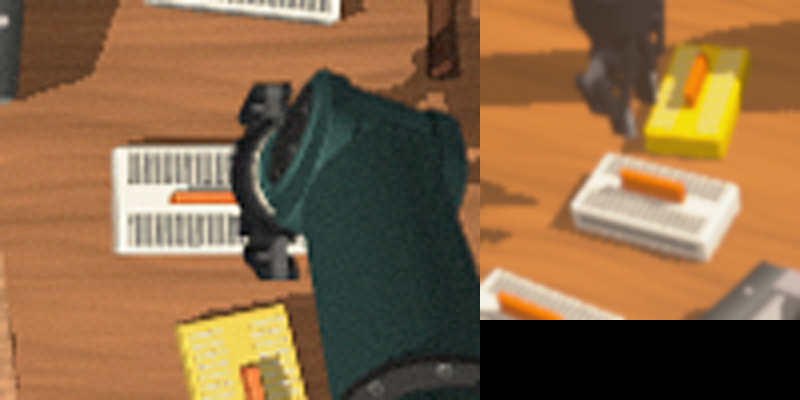

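Emit:
carry_out([
  [0,0,0,-0.001,0,0.04,0.4],
  [0,0,0,-0.001,0,0.08,0.4],
  [0,0,0,-0.001,0,0.095,0.4],
  [0,0,0,-0.001,0,0.102,0.4],
  [0,0,0,-0.001,0,0.103,0.4],
  [0,0,0,-0.001,0,0.103,0.0],
  [0,0,0,-0.001,0,0.103,0.0],
  [0,0,0,-0.001,0,0.103,0.0],
  [0,0,0,-0.001,0,0.103,0.0],
], force=40)

```text
time_s: 2.1
eef_pos: [0.3523, -0.3133, 0.0582]
eef_rot: [0.001, 0.716, 0.698, -0.0]
contact_force: [-1.2, -0.5, 6.4]
width: 0.0093
grasp_force: 40.7
```

```bash
python3 -c "
from go import *
cmd([.352,-.311,.156],down(88.5))"
```

```text
turn [ 0.01  0.01 -0.  ] shift [ 0.0022 -0.0003 -0.0978] t 2.1 F [-1.21 -0.47  6.39] w 0.0093 pos [ 0.3523 -0.3133  0.0582]
```

Emit:
carry_out([
  [0,0,0,0,0,-0.01,0.0],
  [0,0,0,0,0,-0.03,0.0],
  [0,0,0,0,0,-0.05,0.0],
  [0,0,0,0,0,-0.05,0.0],
  [0,0,0,0,0,-0.05,0.0],
  [0,0,0,0,0,-0.05,0.0],
])

```text
time_s: 2.7
eef_pos: [0.3517, -0.3122, 0.1066]
eef_rot: [-0.001, 0.716, 0.698, -0.0]
contact_force: [-0.6, 0.1, -4.5]
width: 0.0089
grasp_force: 39.4
```

```bash
python3 -c "
from go import *
cmd([.352,-.311,.156],down(88.5))
print(get_obs()['ft_torque'])"
```

```text
turn [-0.01 -0.01  0.01] shift [ 0.0013  0.0002 -0.0494] t 2.7 F [-0.59  0.07 -4.51] w 0.0089 pos [ 0.3517 -0.3122  0.1066]
[-0.037731    0.04060625  0.01955493]
```

Emit:
carry_out([
  [0,0,0,0,0,0.025,0.0],
  [0,0,0,0,0,0.042,0.0],
  [0,0,0,0,0,0.047,0.0],
  [0,0,0,0,0,0.049,0.0],
  [0,0,0,0,0,0.049,0.0],
  [0,0,0,0,0,0.049,0.35],
  [0,0,0,0,0,0.049,0.35],
  [0,0,0,0,0,0.049,0.35],
  [0,0,0,0,0,0.01,0.35],
  [0,0,0,0,0,-0.04,0.35],
])

```text
time_s: 3.7
eef_pos: [0.3512, -0.3118, 0.1466]
eef_rot: [-0.003, 0.716, 0.698, -0.0]
contact_force: [0.7, -0.9, 0.9]
width: 0.03
grasp_force: 0.0
```

```bash
python3 -c "
from go import *
cmd([.541,-.348,.15],down(82))"
```

```text
turn [-0.04 -0.03  1.09] shift [-0.0314  0.1906 -0.0044] t 3.7 F [ 0.74 -0.94  0.9 ] w 0.03 pos [ 0.3512 -0.3118  0.1466]
```

Emit:
carry_out([
  [0,0,0.3,-0.008,0.045,-0.004,0.4],
  [0,0,0.6,-0.016,0.092,-0.004,0.4],
  [0,0,0.9,-0.024,0.14,-0.004,0.4],
  [0,0,1.1,-0.031,0.185,-0.004,0.4],
  [0,0,1.1,-0.0314,0.1906,-0.004,0.4],
  [0,0,1.1,-0.0314,0.1906,0.02,0.4],
  [0,0,1.1,-0.0314,0.1906,0.06,0.4],
  [0,0,1.1,-0.0314,0.1906,0.08,0.4],
  [0,0,1.1,-0.0314,0.1906,0.087,0.4],
  [0,0,1.1,-0.0314,0.1906,0.087,0.4],
])

```text
time_s: 4.7
eef_pos: [0.541, -0.3486, 0.0594]
eef_rot: [-0.001, 0.755, 0.656, -0.0]
contact_force: [0.8, -0.5, 0.4]
width: 0.0339
grasp_force: 0.0
```

Emit:
carry_out([
  [0,0,0,0,0,0,0],
  [0,0,0,0,0,0,0],
  [0,0,0,0,0,0,0],
  [0,0,0,0,0,0,0],
  [0,0,0,0,0,-0.02,0],
  [0,0,0,0,0,-0.06,0],
  [0,0,0,0,0,-0.09,0],
  [0,0,0,0,0,-0.09,0],
  [0,0,0,0,0,-0.09,0],
], force=40)

```text
time_s: 5.6
eef_pos: [0.5419, -0.349, 0.1508]
eef_rot: [0.0, 0.755, 0.656, 0.0]
contact_force: [1.2, -0.6, -2.2]
width: 0.009
grasp_force: 41.1
```

```bash
python3 -c "
from go import *
cmd([.541,-.041,.24],down(85.2))"
```

```text
turn [ 0.01  0.   -0.54] shift [ 0.3047 -0.044  -0.0894] t 5.6 F [ 1.2  -0.58 -2.21] w 0.009 pos [ 0.5419 -0.349   0.1508]
```

Emit:
carry_out([
  [0,0,0,0,0,-0.04,0],
  [0,0,0,0.02,-0.003,-0.085,0],
  [0,0,-0.1,0.055,-0.008,-0.09,0],
  [0,0,-0.2,0.095,-0.014,-0.09,0],
  [0,0,-0.3,0.14,-0.02,-0.09,0],
  [0,0,-0.4,0.185,-0.027,-0.09,0],
  [0,0,-0.5,0.23,-0.033,-0.09,0],
  [0,0,-0.54,0.27,-0.039,-0.09,0],
  [0,0,-0.54,0.295,-0.043,-0.09,0],
  [0,0,-0.54,0.3045,-0.044,-0.09,0],
])

```text
time_s: 6.6
eef_pos: [0.5396, -0.0374, 0.2387]
eef_rot: [-0.002, 0.734, 0.679, -0.001]
contact_force: [-0.7, 0.6, -1.2]
width: 0.0089
grasp_force: 41.0
```

Emit:
carry_out([
  [0,0,0,0,0,0,0],
  [0,0,0,0,0,0.0,0],
])

```text
time_s: 6.8
eef_pos: [0.5407, -0.0433, 0.2395]
eef_rot: [-0.0, 0.737, 0.676, -0.001]
contact_force: [-0.6, -1.3, -1.6]
width: 0.0089
grasp_force: 41.0
```

```bash
python3 - <<'E'
from go import *
cmd([.541,-.041,.09],down(85.2));print(get_obs()['contact_force'])
t=snap('top','2');s=snap('scene','2')
a=cv2.resize(t['img'][110:240,240:370],None,fx=3,fy=3,interpolation=cv2.INTER_CUBIC)
b=cv2.resize(s['img'][170:300,170:300],None,fx=3,fy=3,interpolation=cv2.INTER_CUBIC)
cv2.imwrite('pics/g2.png',np.hstack([a,b])[:,:,::-1])
E
```

```text
turn [-0.02  0.01 -0.02] shift [0.0025 0.0004 0.1494] t 6.8 F [-0.61 -1.3  -1.61] w 0.0089 pos [ 0.5407 -0.0433  0.2395]
[-0.60816592 -1.30343609 -1.6103533 ]
```

View pics/g2.png

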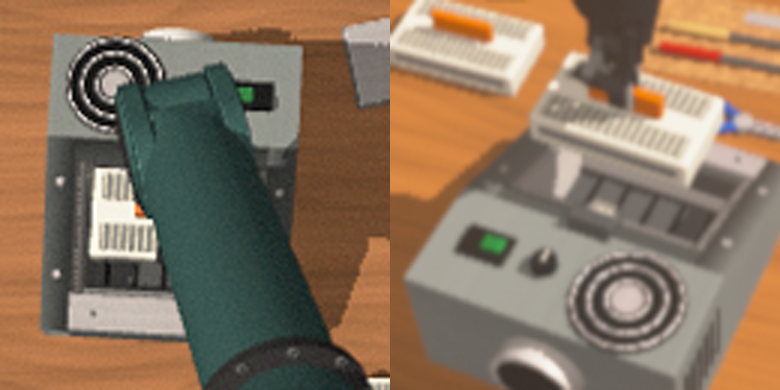

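Emit:
carry_out([
  [0,0,0,0.002,0,0.02,0],
  [0,0,0,0.002,0,0.045,0],
  [0,0,0,0.002,0,0.07,0],
  [0,0,0,0.002,0,0.095,0],
  [0,0,0,0.002,0,0.115,0],
  [0,0,0,0.002,0,0.13,0],
  [0,0,0,0.002,0,0.14,0],
  [0,0,0,0.002,0,0.147,0],
  [0,0,0,0.002,0,0.15,0],
  [0,0,0,0.002,0,0.15,0],
])

```text
time_s: 7.9
eef_pos: [0.5413, -0.0405, 0.0918]
eef_rot: [0.001, 0.737, 0.676, -0.001]
contact_force: [-3.6, -1.0, 8.5]
width: 0.0094
grasp_force: 42.4
```

Emit:
carry_out([
  [0,0,0,0,0,-0.001,0.3],
  [0,0,0,0,0,-0.001,0.3],
  [0,0,0,0,0,-0.001,0.3],
  [0,0,0,0,0,-0.02,0.3],
  [0,0,0,0,0,-0.06,0.3],
  [0,0,0,0,0,-0.11,0.3],
  [0,0,0,0,0,-0.15,0.3],
  [0,0,0,-0.04,-0.02,-0.15,0.3],
  [0,0,0,-0.09,-0.04,-0.15,0.3],
  [0,0,0,-0.13,-0.06,-0.15,0.3],
])

```text
time_s: 8.9
eef_pos: [0.4718, -0.1653, 0.2413]
eef_rot: [0.002, 0.736, 0.677, 0.001]
contact_force: [0.6, -0.2, 0.4]
width: 0.0256
grasp_force: 0.0
```

Emit:
carry_out([
  [0,0,0,-0.04,0.0,0,0.3],
  [0,0,0,-0.08,0.0,0,0.3],
  [0,0,0,-0.12,0.0,0,0.3],
  [0,0,0,-0.16,0.0,0,0.3],
])

```text
time_s: 9.3
eef_pos: [0.4579, -0.3254, 0.2407]
eef_rot: [0.001, 0.736, 0.677, 0.001]
contact_force: [0.6, -0.3, 0.2]
width: 0.0256
grasp_force: 0.0
```

```bash
python3 - <<'E'
from go import *
o=get_obs();print(o['eef_pos'],o['q'].round(2))
t=snap('top','3');s=snap('scene','3')
a=cv2.resize(t['img'][110:240,240:370],None,fx=4,fy=4,interpolation=cv2.INTER_CUBIC)
b=cv2.resize(s['img'][190:290,200:310],None,fx=2.5,fy=2.5,interpolation=cv2.INTER_CUBIC)
b=cv2.copyMakeBorder(b,0,a.shape[0]-b.shape[0],0,0,cv2.BORDER_CONSTANT)
cv2.imwrite('pics/g3.png',np.hstack([a,b])[:,:,::-1])
E
```

```text
[ 0.45786824 -0.32535931  0.24072209] [ 0.75  0.41 -0.28  1.98  0.16  0.76  0.29]
```

View pics/g3.png

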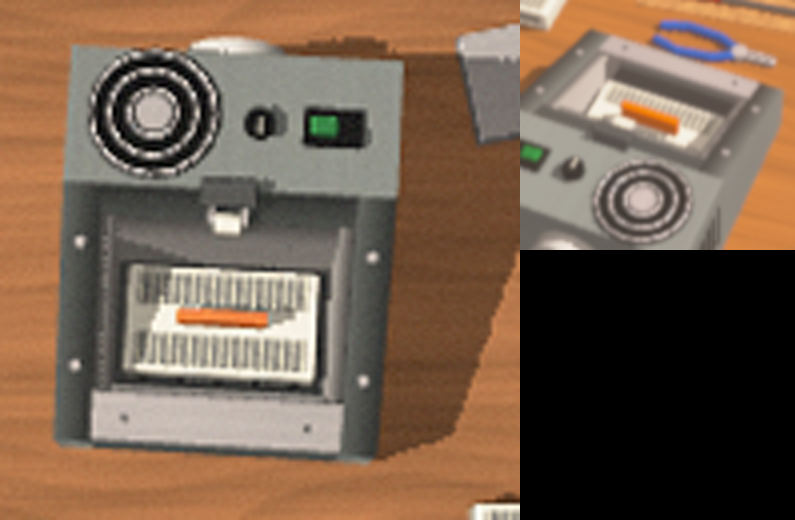

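```bash
cat > ins.py <<'E'
from go import *
EX=np.array([.479,-.0355,0]);YAW=-4.77
XG,ZG=.025,.038
def pose(th,corner,dx=0,dz=0,lift=0,dy=0):
    "TCP pose: cover raised th deg from the face, ledge's lower corner at cover point corner=(x,z); dx,dz extra shift of the cover in face axes"
    F=R.from_euler('z',YAW,degrees=True)*R.from_euler('y',-20,degrees=True)
    C=F*R.from_euler('y',-th,degrees=True)
    P=EX+[0,0,.085]+F.apply([dx,dy,-.005+dz])
    tcp=P+C.apply([XG-corner[0],0,ZG-corner[1]])+[0,0,lift]
    return tcp,C*R.from_euler('x',180,degrees=True)
E
python3 - <<'E'
from ins import *
p,r=pose(20,(-.068,.007));print(p);cmd(p+[0,0,.05],r)
cmd([.445,.304,.15],down(-4.3))
c=load('top3');m=cv2.inRange(cv2.cvtColor(c['img'],cv2.COLOR_RGB2HSV),(0,0,140),(60,70,255));m[:175]=0;m[208:]=0;m[:,:268]=0;m[:,325:]=0
m=cv2.morphologyEx(m,cv2.MORPH_CLOSE,np.ones((5,5)))
k=max(cv2.findContours(m,cv2.RETR_EXTERNAL,cv2.CHAIN_APPROX_NONE)[0],key=cv2.contourArea)
print(cv2.minAreaRect((plane(c,k[:,0].astype(float),.062)[:,:2]*1000).astype(np.float32)))
E
```

```text
[ 0.53184217 -0.03990942  0.16382816]
turn [-5.12  5.25 14.26] shift [0.2971 0.0476 0.0254] t 9.4 F [-0.31  0.6   0.53] w 0.0258 pos [ 0.4565 -0.3311  0.2405]
turn [ 0.06  0.02 14.82] shift [ 0.6316 -0.0713  0.0872] t 9.4 F [-0.31  0.6   0.53] w 0.0258 pos [ 0.4565 -0.3311  0.2405]
((543.53759765625, -49.97239685058594), (163.085693359375, 101.71085357666016), 85.05557250976562)
```

Emit:
carry_out([
  [-0.43,0.44,1.19,0.025,0.004,0.002,0.3],
  [-0.85,0.87,2.38,0.05,0.008,0.004,0.3],
  [-1.28,1.31,3.57,0.075,0.012,0.006,0.3],
  [-1.71,1.75,4.75,0.1,0.016,0.008,0.3],
  [-2.13,2.19,5.94,0.125,0.02,0.01,0.3],
  [-2.56,2.63,7.13,0.15,0.024,0.012,0.3],
  [-2.99,3.06,8.3,0.175,0.028,0.015,0.3],
  [-3.41,3.5,9.5,0.2,0.032,0.018,0.3],
  [-3.84,3.94,10.7,0.225,0.036,0.02,0.3],
  [-4.27,4.38,11.88,0.25,0.04,0.022,0.3],
])

```text
time_s: 10.4
eef_pos: [0.5147, -0.1079, 0.229]
eef_rot: [0.001, 0.946, 0.207, 0.249]
contact_force: [-0.1, 0.1, 0.9]
width: 0.0253
grasp_force: 0.0
```

```bash
python3 - <<'E'
from ins import *
p,r=pose(20,(-.068,.007));cmd(p+[0,0,.05],r);print(get_obs()['q'].round(2))
E
```

```text
turn [-1.8   1.67  4.41] shift [ 0.033  -0.057   0.0283] t 10.4 F [-0.06  0.09  0.88] w 0.0253 pos [ 0.5147 -0.1079  0.229 ]
[ 0.54  0.32 -0.37  2.34 -1.14  0.1   0.19]
```

Emit:
carry_out([
  [-0.4,0.4,1.1,0.008,-0.014,0.007,0.3],
  [-0.9,0.83,2.2,0.016,-0.028,0.014,0.3],
  [-1.35,1.25,3.3,0.025,-0.043,0.021,0.3],
  [-1.8,1.67,4.41,0.033,-0.057,0.028,0.3],
  [-1.8,1.67,4.41,0.033,-0.057,0.028,0.3],
  [-1.8,1.67,4.41,0.033,-0.057,0.028,0.3],
  [-1.8,1.67,4.41,0.033,-0.057,0.028,0.3],
])

```text
time_s: 11.1
eef_pos: [0.5474, -0.0387, 0.2906]
eef_rot: [0.012, 0.955, -0.038, 0.295]
contact_force: [0.3, 0.2, -0.1]
width: 0.0255
grasp_force: 0.0
```

```bash
python3 - <<'E'
from ins import *
p,r=pose(20,(-.068,.007));cmd(p+[0,0,.05],r);print(get_obs()['q'].round(3));cmd(p,r)
E
```

```text
turn [-0.01  0.93  0.03] shift [-0.0561  0.0023  0.0546] t 11.1 F [ 0.32  0.2  -0.08] w 0.0255 pos [ 0.5474 -0.0387  0.2906]
[-0.573  0.218  0.619  2.358 -1.533  0.078 -0.145]
turn [-0.01  0.93  0.03] shift [-0.0843  0.0023  0.0959] t 11.1 F [ 0.32  0.2  -0.08] w 0.0255 pos [ 0.5474 -0.0387  0.2906]
```

```bash
sed -i 's/^XG,ZG=.*/XG,ZG,PHI=.025,.040,20/; s/return tcp,C\*R/return tcp,C*R.from_euler("y",PHI,degrees=True)*R/' ins.py; cat >> ins.py <<'E'
CR=tilt(-4.3,-PHI);CP=np.array([.4449,.3041,.040])
E
python3 - <<'E'
from ins import *
z=CR.apply([0,0,1]);print(z);cmd(CP-.1*z,CR)
cmd(CP-.1*z,CR*R.from_euler('z',180,degrees=True))
E
```

```text
[-0.3410574   0.02564423 -0.93969262]
turn [ 0.02 -9.07 -0.04] shift [-0.1669 -0.3339  0.0751] t 11.1 F [ 0.32  0.2  -0.08] w 0.0255 pos [ 0.5474 -0.0387  0.2906]
turn [-13.69  -0.03  26.64] shift [-0.1669 -0.3339  0.0751] t 11.1 F [ 0.32  0.2  -0.08] w 0.0255 pos [ 0.5474 -0.0387  0.2906]
```

Emit:
carry_out([
  [0,-1,0,-0.0,-0.03,0,0.5],
  [0,-2,0,-0.01,-0.065,0,0.5],
  [0,-3,0,-0.03,-0.1,0.0,0.5],
  [0,-4,0,-0.05,-0.135,0.01,0.5],
  [0,-5,0,-0.07,-0.17,0.02,0.5],
  [0,-6,0,-0.09,-0.21,0.03,0.5],
  [0,-7,0,-0.11,-0.25,0.04,0.5],
  [0,-8,0,-0.135,-0.29,0.055,0.5],
  [0,-9,0,-0.155,-0.32,0.07,0.5],
  [0,-9.07,0,-0.167,-0.334,0.075,0.5],
])

```text
time_s: 12.1
eef_pos: [0.4786, 0.305, 0.1296]
eef_rot: [-0.006, 0.984, -0.036, -0.175]
contact_force: [-0.4, -0.1, -0.2]
width: 0.043
grasp_force: 0.0
```

```bash
python3 - <<'E'
from ins import *
z=CR.apply([0,0,1]);cmd(CP-.1*z,CR);cmd(CP,CR);print(get_obs()['q'].round(3))
E
```

```text
turn [0.01 0.04 0.01] shift [-0.0009  0.0034 -0.0043] t 12.1 F [-0.44 -0.1  -0.24] w 0.043 pos [0.4786 0.305  0.1296]
turn [0.01 0.04 0.01] shift [-0.0005  0.0033  0.0957] t 12.1 F [-0.44 -0.1  -0.24] w 0.043 pos [0.4786 0.305  0.1296]
[-1.088  0.869  0.873  1.9   -0.834  1.18  -1.403]
```

Emit:
carry_out([
  [0,0,0,0,0,0,0.5],
  [0,0,0,0,0,0,0.5],
])

```text
time_s: 12.3
eef_pos: [0.4783, 0.2986, 0.1344]
eef_rot: [-0.006, 0.984, -0.04, -0.173]
contact_force: [-0.5, -0.2, 0.1]
width: 0.0428
grasp_force: 0.0
```

```bash
python3 - <<'E'
from ins import *
cmd(CP,CR)
E
```

```text
turn [ 0.   -0.   -0.06] shift [ 0.0005 -0.0031  0.1002] t 12.3 F [-0.55 -0.19  0.09] w 0.0428 pos [0.4783 0.2986 0.1344]
```

Emit:
carry_out([
  [0,0,0,0,0,0.03,0.5],
  [0,0,0,0,0,0.06,0.5],
  [0,0,0,0,0,0.08,0.4],
  [0,0,0,0,0,0.09,0.4],
  [0,0,0,0,0,0.098,0.4],
  [0,0,0,0,0,0.1,0.4],
  [0,0,0,0,0,0.1,0.4],
])

```text
time_s: 13.0
eef_pos: [0.4449, 0.3024, 0.0404]
eef_rot: [-0.007, 0.984, -0.04, -0.173]
contact_force: [-0.1, 0.8, -0.0]
width: 0.034
grasp_force: 0.0
```

```bash
python3 - <<'E'
from ins import *
cmd(CP,CR)
E
```

```text
turn [-0.01 -0.   -0.05] shift [-0.     -0.0017  0.0004] t 13.0 F [-0.06  0.83 -0.03] w 0.034 pos [0.4449 0.3024 0.0404]
```

Good, close and lift a little.

Emit:
carry_out([
  [0,0,0,0,-0.0015,0,0],
  [0,0,0,0,-0.0015,0,0],
  [0,0,0,0,-0.0015,0,0],
  [0,0,0,0,-0.0015,0,0],
  [0,0,0,0,-0.0015,0,0],
  [0,0,0,0,-0.0015,0,0],
], force=90)

```text
time_s: 13.6
eef_pos: [0.4454, 0.3046, 0.0407]
eef_rot: [-0.007, 0.984, -0.04, -0.173]
contact_force: [1.2, 2.0, 4.5]
width: 0.0102
grasp_force: 89.1
```

```bash
python3 - <<'E'
from ins import *
o=get_obs();print(o['width'],o['grasp_force'],rot(o['eef_rot']).inv().apply([0,0,.15]))
cmd(CP,CR)
s=snap('scene','4');print('cover',[ (st,ce) for l,st,ce in blobs(s,(95,60,30),(125,255,255),300)[1]])
E
```

```text
0.010233989487825263 89.0605115890503 [-5.12520374e-02 -1.04865909e-04 -1.40972400e-01]
turn [-0.02 -0.   -0.05] shift [-0.0002  0.0005  0.0008] t 13.6 F [1.2  2.01 4.49] w 0.0102 pos [0.4454 0.3046 0.0407]
cover [(array([344, 236,  67,  38, 982], dtype=int32), array([382.37983707, 254.89205703]))]
```

Emit:
carry_out([
  [0,0,0,-0.003,0,-0.009,0],
  [0,0,0,-0.013,0,-0.035,0],
  [0,0,0,-0.026,0,-0.07,0],
  [0,0,0,-0.038,0,-0.105,0],
  [0,0,0,-0.051,0,-0.14,0],
  [0,0,0,-0.063,0,-0.175,0],
  [0,0,0,-0.072,0,-0.2,0],
  [0,0,0,-0.075,0,-0.207,0],
  [0,0,0,-0.075,0,-0.207,0],
])

```text
time_s: 14.55
eef_pos: [0.4449, 0.3041, 0.2604]
eef_rot: [-0.007, 0.984, -0.04, -0.174]
contact_force: [0.3, 0.0, -2.9]
width: 0.0102
grasp_force: 88.3
```

```bash
python3 - <<'E'
from ins import *
o=get_obs();print(o['q'].round(3))
p,r=pose(20,(-.068,.007));print(p)
p,r=pose(20,(-.068+-.022,.007),lift=.06);print(p);cmd(p,r)
E
```

```text
[-1.216  0.679  1.007  1.894 -0.687  1.319 -1.54 ]
[ 0.53056104 -0.03980252  0.16536025]
[ 0.54735565 -0.04120394  0.23950158]
turn [0.   6.67 0.03] shift [ 0.1292  0.3359 -0.0248] t 14.55 F [ 0.26  0.   -2.86] w 0.0102 pos [0.4449 0.3041 0.2604]
```

Emit:
carry_out([
  [0,0.5,0,0.01,0.025,-0.004,0],
  [0,1.2,0,0.023,0.06,-0.01,0],
  [0,2.0,0,0.038,0.1,-0.016,0],
  [0,2.8,0,0.054,0.14,-0.022,0],
  [0,3.6,0,0.07,0.18,-0.025,0],
  [0,4.4,0,0.085,0.22,-0.025,0],
  [0,5.2,0,0.1,0.26,-0.025,0],
  [0,6.0,0,0.115,0.3,-0.025,0],
  [0,6.5,0,0.125,0.325,-0.025,0],
  [0,6.67,0.03,0.129,0.336,-0.025,0],
])

```text
time_s: 15.55
eef_pos: [0.5438, -0.0442, 0.2373]
eef_rot: [0.009, 0.984, -0.044, 0.171]
contact_force: [0.6, 0.9, -2.9]
width: 0.0103
grasp_force: 88.2
```

Emit:
carry_out([
  [0,0,0,0,0,0,0],
  [0,0,0,0,0,0,0],
  [0,0,0,0,0,0,0],
])

```text
time_s: 15.85
eef_pos: [0.5468, -0.0396, 0.2386]
eef_rot: [0.008, 0.984, -0.04, 0.172]
contact_force: [0.5, 0.2, -2.3]
width: 0.0098
grasp_force: 88.1
```

```bash
python3 - <<'E'
from ins import *
o=get_obs();print(o['q'].round(3))
p,r=pose(20,(-.068+-.022,.007),lift=.06);cmd(p,r)
t=snap('top','5');s=snap('scene','5')
a=cv2.resize(t['img'][110:240,220:370],None,fx=2.6,fy=2.6,interpolation=cv2.INTER_CUBIC)
b=cv2.resize(s['img'][150:280,190:340],None,fx=2.6,fy=2.6,interpolation=cv2.INTER_CUBIC)
cv2.imwrite('pics/g5.png',np.hstack([a,b])[:,:,::-1])
E
```

```text
[-0.684  0.414  0.862  2.26  -0.93   0.388 -0.737]
turn [0.   0.03 0.02] shift [ 0.0009  0.0015 -0.0006] t 15.85 F [ 0.45  0.19 -2.28] w 0.0098 pos [ 0.5468 -0.0396  0.2386]
```

View pics/g5.png

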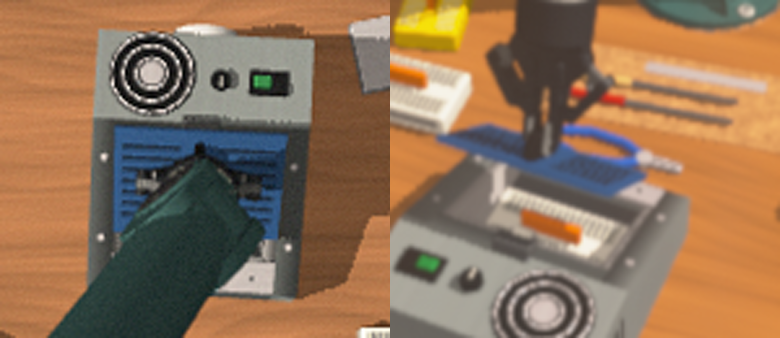

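```bash
python3 - <<'E'
from ins import *
o=get_obs();q=rot(o['eef_rot'])*R.from_euler('x',180,degrees=True)*R.from_euler('y',-PHI,degrees=True)
def W(P): return o['eef_pos']+q.apply(np.array(P)-[XG,0,ZG])
ct=lambda p:(np.array(p)+.5)/2.6-.5+[220,110]
cs=lambda p:(np.array(p)+.5)/2.6-.5+[190,150]
t,s=load('top5'),load('scene5')
for n,c,uv,P in(('top tl',t,ct((116,126)),(.065,.092,.012)),('top tr',t,ct((287,134)),(.065,-.092,.012)),('sc left(-y top)',s,cs((437,139)) if 0 else cs((437-390,139)),(.065,-.092,.012)),('sc right',s,cs((640-390,193)),(.065,.092,.012))):
    print(n,(project(c,W(P))[0]-uv).round(2))
E
```

```text
top tl [-1.3  -0.15]
top tr [-0.46 -0.  ]
sc left(-y top) [-0.28 -1.76]
sc right [-11.03  -0.96]
```

```bash
python3 - <<'E'
from ins import *
o=get_obs()
p,r=pose(20,(-.068+-.022,.007));cmd(p,r)
q=rot(o['eef_rot']);C=r*R.from_euler('x',180,degrees=True)*R.from_euler('y',-PHI,degrees=True)
print('cover x in tool',q.inv().apply(C.apply([1,0,0])).round(3))
E
```

```text
turn [0.   0.02 0.03] shift [-0.02    0.0014  0.0561] t 15.95 F [ 0.66  1.24 -1.88] w 0.0102 pos [ 0.5472 -0.0397  0.239 ]
cover x in tool [ 0.939  0.003 -0.344]
```

Emit:
carry_out([
  [0,0,0,-0.005,0.001,0.014,0],
  [0,0,0,-0.01,0.001,0.028,0],
  [0,0,0,-0.014,0.001,0.04,0],
  [0,0,0,-0.018,0.001,0.05,0],
  [0,0,0,-0.02,0.001,0.056,0],
  [0,0,0,-0.02,0.001,0.056,0],
  [0,0,0,-0.02,0.001,0.056,0],
])

```text
time_s: 16.65
eef_pos: [0.5478, -0.0418, 0.1801]
eef_rot: [0.008, 0.984, -0.041, 0.173]
contact_force: [0.4, -0.5, -3.0]
width: 0.0105
grasp_force: 88.1
```

```bash
python3 - <<'E'
from ins import *
p,r=pose(20,(-.068+-.022,.007));cmd(p,r)
p,r=pose(20,(-.068,.007));cmd(p,r)
E
```

```text
turn [0.01 0.01 0.01] shift [-0.0006 -0.0005  0.0004] t 16.65 F [ 0.38 -0.51 -3.02] w 0.0105 pos [ 0.5478 -0.0418  0.1801]
turn [0.01 0.01 0.01] shift [-0.0213 -0.0005  0.0079] t 16.65 F [ 0.38 -0.51 -3.02] w 0.0105 pos [ 0.5478 -0.0418  0.1801]
```

No contact (only the weight); slide the lip under the ledge.

Emit:
carry_out([
  [0,0,0,-0.004,0,0.0014,0],
  [0,0,0,-0.008,0,0.0029,0],
  [0,0,0,-0.012,0,0.0044,0],
  [0,0,0,-0.016,0,0.0058,0],
  [0,0,0,-0.018,0,0.0066,0],
  [0,0,0,-0.018,0,0.0066,0],
])

```text
time_s: 17.25
eef_pos: [0.5322, -0.0412, 0.1676]
eef_rot: [0.008, 0.984, -0.041, 0.173]
contact_force: [-0.0, -0.6, -2.5]
width: 0.0104
grasp_force: 88.1
```

Emit:
carry_out([
  [0,0,0,-0.0015,0,0.0006,0],
  [0,0,0,-0.003,0,0.0011,0],
  [0,0,0,-0.003,0,0.0011,0],
])

```text
time_s: 17.55
eef_pos: [0.5306, -0.0409, 0.1658]
eef_rot: [0.008, 0.984, -0.041, 0.173]
contact_force: [-0.6, -0.4, -1.5]
width: 0.0102
grasp_force: 88.4
```

```bash
python3 - <<'E'
from ins import *
p,r=pose(20,(-.068,.007));cmd(p,r);print(get_obs()['ft_torque'])
E
```

```text
turn [ 0.01  0.   -0.  ] shift [-0.0002 -0.0011  0.0004] t 17.55 F [-0.65 -0.39 -1.5 ] w 0.0102 pos [ 0.5306 -0.0409  0.1658]
[ 0.0319822   0.53181985 -0.01737947]
```

Emit:
carry_out([
  [0,0,0,-0.001,0,0.0004,0],
  [0,0,0,-0.002,0,0.0007,0],
  [0,0,0,-0.002,0,0.0007,0],
])

```text
time_s: 17.85
eef_pos: [0.5306, -0.0409, 0.1655]
eef_rot: [0.008, 0.984, -0.041, 0.175]
contact_force: [0.7, -0.3, 4.4]
width: 0.0106
grasp_force: 89.0
```

Emit:
carry_out([
  [0,0,0,-0.001,0,0.0004,0],
  [0,0,0,-0.0015,0,0.0006,0],
  [0,0,0,-0.0015,0,0.0006,0],
])

```text
time_s: 18.15
eef_pos: [0.5307, -0.041, 0.1653]
eef_rot: [0.008, 0.983, -0.041, 0.176]
contact_force: [1.3, 0.7, 9.4]
width: 0.0104
grasp_force: 89.6
```

```bash
python3 - <<'E'
from ins import *
p,r=pose(20,(-.068,.007));cmd(p,r);print(get_obs()['ft_torque'])
E
```

```text
turn [ 0.01 -0.05 -0.01] shift [-0.0002 -0.0011 -0.0001] t 18.15 F [1.34 0.67 9.4 ] w 0.0104 pos [ 0.5307 -0.041   0.1653]
[ 0.01837828 -0.2532135   0.02476783]
```

```bash
cat >> ins.py <<'E'
def sw(th,off=np.zeros(3),clear=.0005):
    p,r=pose(th,(-.065,.006),dx=.006*np.tan(np.radians(th))+.0003,dz=-.001+clear);return p+off,r
E
python3 - <<'E'
from ins import *
o=get_obs();p,r=sw(20,clear=0);F=R.from_euler('z',YAW,degrees=True)*R.from_euler('y',-20,degrees=True)
print('measured-model, face axes',F.inv().apply(o['eef_pos']-p).round(4))
# relative to measured: rows for the swing in tool axes
for th in(20,17,14,11,9,6,3,0):
    p,r=sw(th);q=rot(o['eef_rot'])
    print(th,((q.inv()*r).as_rotvec(degrees=True)/6).round(2),q.inv().apply(p-o['eef_pos']).round(4))
E
```

```text
measured-model, face axes [ 0.0009 -0.0011  0.001 ]
20 [ 0.01 -0.05 -0.01] [-0.0009 -0.0011  0.0004]
17 [ 0.01 -0.55 -0.01] [ 0.002  -0.0011  0.0044]
14 [ 0.01 -1.05 -0.01] [ 0.0046 -0.0012  0.0084]
11 [ 0.01 -1.55 -0.01] [ 0.007  -0.0012  0.0127]
9 [ 0.01 -1.88 -0.01] [ 0.0085 -0.0012  0.0156]
6 [ 0.01 -2.38 -0.01] [ 0.0105 -0.0012  0.02  ]
3 [ 0.01 -2.88 -0.01] [ 0.0123 -0.0012  0.0246]
0 [ 0.01 -3.38 -0.01] [ 0.0139 -0.0012  0.0293]
```

Emit:
carry_out([
  [0,0,0,0.003,-0.0005,-0.001,0],
  [0,-0.25,0,0.004,-0.001,0.001,0],
  [0,-0.5,0,0.0053,-0.001,0.0028,0],
  [0,-0.75,0,0.0066,-0.001,0.0048,0],
  [0,-1.0,0,0.0079,-0.001,0.0068,0],
  [0,-1.25,0,0.0091,-0.001,0.009,0],
  [0,-1.5,0,0.0103,-0.001,0.0112,0],
  [0,-1.5,0,0.0103,-0.001,0.0112,0],
])

```text
time_s: 18.95
eef_pos: [0.5429, -0.0411, 0.1566]
eef_rot: [0.005, 0.994, -0.041, 0.096]
contact_force: [1.3, 0.2, 3.9]
width: 0.0102
grasp_force: 89.0
```

```bash
python3 - <<'E'
from ins import *
o=get_obs();print(o['ft_torque'].round(2));F=R.from_euler('z',YAW,degrees=True)*R.from_euler('y',-20,degrees=True)
for th in(11,9,6,3,0,-2):
    print(th);p,r=sw(th);cmd(p,r)
print(o['q'].round(2))
s=snap('scene','6');t=snap('top','6')
b=cv2.resize(s['img'][170:290,180:330],None,fx=4,fy=4,interpolation=cv2.INTER_CUBIC);cv2.imwrite('pics/g6.png',b[:,:,::-1])
E
```

```text
[ 0.02 -0.06 -0.02]
11
turn [ 0.02 -0.01  0.01] shift [-0.0013 -0.0003  0.0005] t 18.95 F [1.33 0.16 3.88] w 0.0102 pos [ 0.5429 -0.0411  0.1566]
9
turn [ 0.02 -0.35  0.01] shift [ 0.0006 -0.0003  0.0031] t 18.95 F [1.33 0.16 3.88] w 0.0102 pos [ 0.5429 -0.0411  0.1566]
6
turn [ 0.02 -0.85  0.01] shift [ 0.0033 -0.0003  0.0072] t 18.95 F [1.33 0.16 3.88] w 0.0102 pos [ 0.5429 -0.0411  0.1566]
3
turn [ 0.02 -1.35  0.01] shift [ 0.0058 -0.0003  0.0114] t 18.95 F [1.33 0.16 3.88] w 0.0102 pos [ 0.5429 -0.0411  0.1566]
0
turn [ 0.02 -1.85  0.01] shift [ 0.0081 -0.0003  0.0158] t 18.95 F [1.33 0.16 3.88] w 0.0102 pos [ 0.5429 -0.0411  0.1566]
-2
turn [ 0.02 -2.18  0.01] shift [ 0.0095 -0.0003  0.0188] t 18.95 F [1.33 0.16 3.88] w 0.0102 pos [ 0.5429 -0.0411  0.1566]
[-0.55  0.58  0.75  2.23 -1.01  0.45 -0.66]
```

View pics/g6.png

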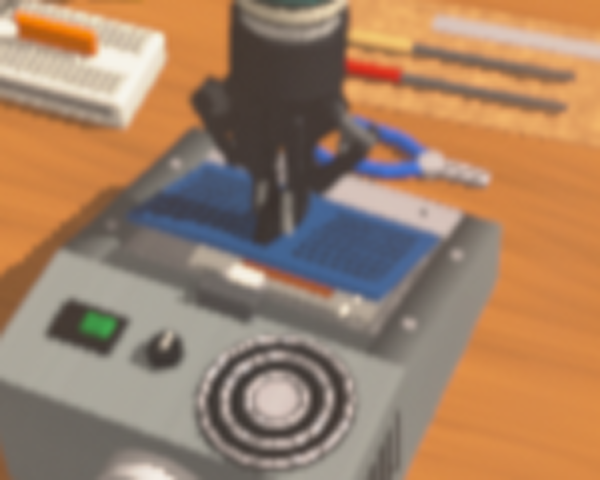

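Emit:
carry_out([
  [0,-0.2,0,0.001,0,0.0016,0],
  [0,-0.45,0,0.002,0,0.0035,0],
  [0,-0.7,0,0.0033,0,0.0056,0],
  [0,-0.95,0,0.0045,0,0.0078,0],
  [0,-1.2,0,0.0057,0,0.01,0],
  [0,-1.2,0,0.0057,0,0.01,0],
])

```text
time_s: 19.65
eef_pos: [0.5509, -0.0419, 0.1482]
eef_rot: [0.002, 0.999, -0.042, 0.035]
contact_force: [4.4, -1.0, 4.4]
width: 0.0102
grasp_force: 89.1
```

```bash
python3 - <<'E'
from ins import *
o=get_obs();print(o['ft_torque'].round(2))
for th in(4,0,-3):
    print(th);p,r=sw(th);cmd(p,r)
E
```

```text
[-0.08 -0.74  0.03]
4
turn [ 0.02 -0.   -0.  ] shift [-0.0013 -0.0004  0.0004] t 19.65 F [ 4.35 -0.98  4.38] w 0.0102 pos [ 0.5509 -0.0419  0.1482]
0
turn [ 0.02 -0.67 -0.  ] shift [ 0.0025 -0.0004  0.0058] t 19.65 F [ 4.35 -0.98  4.38] w 0.0102 pos [ 0.5509 -0.0419  0.1482]
-3
turn [ 0.02 -1.17 -0.01] shift [ 0.0051 -0.0004  0.01  ] t 19.65 F [ 4.35 -0.98  4.38] w 0.0102 pos [ 0.5509 -0.0419  0.1482]
```

Emit:
carry_out([
  [0,-0.2,0,0.0012,0,0.0018,0],
  [0,-0.4,0,0.0024,0,0.0036,0],
  [0,-0.6,0,0.0036,0,0.0056,0],
  [0,-0.8,0,0.004,0,0.008,0],
  [0,-1.0,0,0.0045,0,0.0095,0],
  [0,-1.0,0,0.0045,0,0.0095,0],
])

```text
time_s: 20.25
eef_pos: [0.555, -0.0423, 0.1432]
eef_rot: [-0.003, 0.999, -0.043, -0.017]
contact_force: [-5.8, 4.8, 38.8]
width: 0.0106
grasp_force: 95.3
```

```bash
python3 - <<'E'
from ins import *
o=get_obs();print(o['ft_torque'].round(2))
for th in(0,-3):
    print(th);p,r=sw(th);cmd(p,r)
E
```

```text
[ 0.91  0.75 -0.  ]
0
turn [-0.05  0.34 -0.02] shift [-0.0012 -0.0005  0.0006] t 20.25 F [-5.79  4.77 38.78] w 0.0106 pos [ 0.555  -0.0423  0.1432]
-3
turn [-0.05 -0.16 -0.02] shift [ 0.0018 -0.0004  0.0045] t 20.25 F [-5.79  4.77 38.78] w 0.0106 pos [ 0.555  -0.0423  0.1432]
```

Emit:
carry_out([
  [0,0.3,0,0,0,-0.004,0],
  [0,0.3,0,0,0,-0.004,0.3],
  [0,0.3,0,0,0,-0.004,0.3],
  [0,0.3,0,0,0,-0.004,0.3],
  [0,0.3,0,0,0,-0.02,0.3],
  [0,0.3,0,0,0,-0.05,0.3],
  [0,0.3,0,0,0,-0.08,0.3],
  [0,0.3,0,0,0,-0.1,0.3],
  [0,0.3,0,0,0,-0.1,0.3],
])

```text
time_s: 21.15
eef_pos: [0.5594, -0.0429, 0.2415]
eef_rot: [0.001, 0.999, -0.042, -0.001]
contact_force: [0.0, -0.4, 0.1]
width: 0.0259
grasp_force: 0.0
```

```bash
cat > chk.py <<'E'
from ins import *
import sys
tag=sys.argv[1]
t=snap('top',tag);s=snap('scene',tag)
F=R.from_euler('z',YAW,degrees=True)*R.from_euler('y',-20,degrees=True);O=EX+[0,0,.085]
for c,n in((s,'scene'),(t,'top')):
    m=cv2.inRange(cv2.cvtColor(c['img'],cv2.COLOR_RGB2HSV),(95,60,25),(125,255,255))
    m=cv2.morphologyEx(m,cv2.MORPH_CLOSE,np.ones((7,7)))
    K=cv2.findContours(m,cv2.RETR_EXTERNAL,cv2.CHAIN_APPROX_NONE)[0]
    for k in K:
        if cv2.contourArea(k)<300: continue
        uv=k[:,0].astype(float);d=ray(c,uv);nz=F.apply([0,0,1]);lam=((O-c['origin'])@nz)/(d@nz)
        L=F.inv().apply(c['origin']+d*lam[:,None]-O)*1000
        if abs(L[:,0].mean()-65)<60: print(n,cv2.contourArea(k),cv2.minAreaRect(L[:,:2].astype(np.float32)),'x',L[:,0].min().round(1),L[:,0].max().round(1),'y',L[:,1].min().round(1),L[:,1].max().round(1))
    # roller: bright low-saturation pixels near expected place
    for dx in(0,.009):
        e=project(c,O+F.apply([.1346+dx,0,.0062+.006]))[0];print('roller expected',dx,e.round(1))
    u,v=project(c,O+F.apply([.1346,0,.0062]))[0].round().astype(int)
    h=cv2.cvtColor(c['img'],cv2.COLOR_RGB2HSV)[v-9:v+9,u-9:u+9];w=np.argwhere((h[:,:,2]>190)&(h[:,:,1]<60));print('roller seen',len(w),(w.mean(0)[::-1]+[u-9,v-9]).round(1) if len(w) else '')
E
python3 chk.py 7; python3 -c "
from go import *
o=get_obs();print(o['eef_pos'],o['contact_force'])"
```

```text
scene 1606.0 ((69.2843017578125, -0.428009033203125), (185.7051544189453, 132.59620666503906), 89.897216796875) x 3.0 135.6 y -93.2 92.5
roller expected 0 [241.4 237.9]
roller expected 0.009 [239.9 239.6]
roller seen 33 [241.1 238.6]
top 1614.5 ((64.83015441894531, -1.747650146484375), (186.0528106689453, 127.59343719482422), 89.91277313232422) x 0.9 128.5 y -94.8 91.4
roller expected 0 [296.2 165.9]
roller expected 0.009 [296.3 162.9]
roller seen 0 
[ 0.55747111 -0.04181469  0.23865464] [-0.94214213 -0.36639603 -1.30673896]
```

```bash
python3 - <<'E'
from ins import *
F=R.from_euler('z',YAW,degrees=True)*R.from_euler('y',-20,degrees=True);O=EX+[0,0,.085]
print(get_obs()['q'].round(2))
for z in(.06,.022): cmd(O+F.apply([.112,-.036,z]),F*R.from_euler('x',180,degrees=True))
E
```

```text
[-0.69  0.61  1.01  2.02 -0.66  0.89 -0.96]
turn [0.01 3.41 0.  ] shift [0.0065 0.0362 0.0589] t 21.25 F [-0.94 -0.37 -1.31] w 0.026 pos [ 0.5575 -0.0418  0.2387]
turn [0.01 3.41 0.  ] shift [0.0197 0.0362 0.0945] t 21.25 F [-0.94 -0.37 -1.31] w 0.026 pos [ 0.5575 -0.0418  0.2387]
```

Emit:
carry_out([
  [0,0.7,0,0,0.012,0,0],
  [0,1.4,0,0,0.025,0,0],
  [0,2.1,0,0,0.036,0.01,0],
  [0,2.8,0,0.003,0.036,0.03,0],
  [0,3.4,0,0.006,0.036,0.05,0],
  [0,3.4,0,0.0065,0.036,0.059,0],
  [0,3.4,0,0.011,0.036,0.071,0],
  [0,3.4,0,0.0155,0.036,0.083,0],
  [0,3.4,0,0.0173,0.036,0.088,0],
  [0,3.4,0,0.0173,0.036,0.088,0],
])

```text
time_s: 22.25
eef_pos: [0.5703, -0.0794, 0.1489]
eef_rot: [0.007, 0.984, -0.041, 0.172]
contact_force: [-0.5, 0.5, -0.4]
width: -0.0002
grasp_force: 0.0
```

```bash
python3 - <<'E'
from ins import *
F=R.from_euler('z',YAW,degrees=True)*R.from_euler('y',-20,degrees=True);O=EX+[0,0,.085]
cmd(O+F.apply([.112,-.036,.022]),F*R.from_euler('x',180,degrees=True));o=get_obs();print((F.inv().apply(o['eef_pos']-O)).round(4),o['width'])
E
```

```text
turn [ 0.01  0.03 -0.01] shift [ 0.0013 -0.0001  0.0056] t 22.25 F [-0.48  0.53 -0.36] w -0.0002 pos [ 0.5703 -0.0794  0.1489]
[ 0.1107 -0.0361  0.0277] -0.00018708005968367378
```

Emit:
carry_out([
  [0,0,0,0,0,0.002,0],
  [0,0,0,0,0,0.004,0],
  [0,0,0,0,0,0.006,0],
  [0,0,0,0,0,0.006,0],
])

```text
time_s: 22.65
eef_pos: [0.5732, -0.0794, 0.1446]
eef_rot: [0.008, 0.984, -0.041, 0.173]
contact_force: [-0.4, -0.1, 0.1]
width: 0.0
grasp_force: 0.0
```

Emit:
carry_out([
  [0,0,0,0,0,0.001,0],
  [0,0,0,0,0,0.002,0],
  [0,0,0,0,0,0.002,0],
])

```text
time_s: 22.95
eef_pos: [0.5733, -0.0795, 0.1442]
eef_rot: [0.007, 0.984, -0.041, 0.174]
contact_force: [-8.9, 1.9, 17.5]
width: 0.0005
grasp_force: 9.5
```

```bash
python3 - <<'E'
from ins import *
F=R.from_euler('z',YAW,degrees=True)*R.from_euler('y',-20,degrees=True);O=EX+[0,0,.085]
o=get_obs();print((F.inv().apply(o['eef_pos']-O)).round(4),F.inv().apply(o['contact_force']).round(1))
E
```

```text
[ 0.112  -0.036   0.0223] [-2.5  1.2 19.6]
```

Emit:
carry_out([
  [0,0,0,0,0,-0.02,0],
  [0,0,0,0,0,-0.05,0],
  [0,0,0,0,0,-0.09,0],
  [0,0,0,0,0,-0.13,0],
  [0,0,0,0,0.04,-0.14,0],
  [0,0,0,0,0.08,-0.14,0],
  [0,0,0,0,0.12,-0.14,0],
  [0,0,0,0,0.16,-0.14,0],
  [0,0,0,0,0.16,-0.14,0],
])

```text
time_s: 23.85
eef_pos: [0.5116, -0.2428, 0.2761]
eef_rot: [0.011, 0.983, -0.046, 0.175]
contact_force: [0.5, -0.2, 0.6]
width: 0.0002
grasp_force: 0.0
```

```bash
python3 chk.py 8; python3 - <<'E'
from go import *
t=load('top8');t0=load('top0')
for c in(t0,t):
    for l,st,ce in blobs(c,(5,150,140),(18,255,255),40)[1]:
        W=plane(c,ce,.05)[0]
        if .3<W[0]<.6 and -.4<W[1]<-.28: print('tab',W.round(3))
    for l,st,ce in blobs(c,(100,110,40),(125,255,255),60)[1]:
        if 270<ce[0]<330 and ce[1]>235: print('pliers',ce)
E
```

```text
scene 1507.5 ((69.34204864501953, -0.40068817138671875), (185.6847686767578, 132.45484924316406), 89.87006378173828) x 3.0 135.6 y -93.2 92.5
roller expected 0 [241.4 237.9]
roller expected 0.009 [239.9 239.6]
roller seen 33 [241.1 238.6]
top 2491.0 ((66.24208068847656, -2.082275390625), (185.3878631591797, 130.41830444335938), 89.91277313232422) x 0.9 131.5 y -94.8 90.6
roller expected 0 [296.2 165.9]
roller expected 0.009 [296.3 162.9]
roller seen 30 [296.4 165.2]
tab [ 0.541 -0.35   0.05 ]
tab [ 0.351 -0.312  0.05 ]
pliers [298.77227723 243.7029703 ]
pliers [297.90654206 254.39252336]
pliers [298.67 243.72]
pliers [296.02247191 254.33707865]
```

```bash
python3 - <<'E'
from go import *
from bench import close_job
for c in(load('scene0'),load('scene8')):
    for l,st,ce in blobs(c,(5,150,140),(18,255,255),40)[1]:
        W=plane(c,ce,.05)[0]
        if .3<W[0]<.6 and -.4<W[1]<-.28: print('tab',W.round(3),st)
print(close_job())
E
```

```text
tab [ 0.354 -0.309  0.05 ] [184 173  20  10 120]
tab [ 0.543 -0.347  0.05 ] [146 212  20  12 119]
tab [ 0.356 -0.309  0.05 ] [184 173  20  10 119]
the job is handed in; nothing more can be done
None
```

The job is handed in: the lighter cassette is in the filter bay, the heavy one is back standing on the bench, and the cover is hooked under the ledge and measured flush with the roller back at about its rest position.

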